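Index the counting loupe to the open dish and hold its lock pin

ROBOT

A 6-joint arm with a two-finger parallel gripper is mounted at the origin on the work surface. World frame = base frame: x ahead of the robot, y to its left, z up, the work surface at z = 0. Lengths are in mm, angles in rad, forces in N, time in s.
With the tool pointing down it reaches from about 400 to 925 mm from the base axis. Payload 12.5 kg.
Tool frame: the origin (TCP) lies at the very end of the fingers, on their centre line; the grasp point (between the pads) lies 19 mm behind it; z points along the fingers, y is the line along which they close (so a half turn about z gives the same grasp; the last joint's range is limited). The gripper opens to 95 mm and grips with 3 to 60 N. Pads are 20 mm wide; open, the fingers measure 119 mm over their backs; the gripper's body (75 mm by 180 mm) begins 59 mm behind the grasp point.
Start: joints at [-1.434, 0.491, 1.559, -0, 1.092, -0.106], TCP at [150.286, -606.68, 214.661] pointing down, gripper open.
Joint ranges: [-3.1, 3.1], [-0.84, 2.19], [0.05, 2.79], [-1.13, 4.28], [0.06, 2.93], [-2.69, 2.69]. Speed limits (rad/s): [2.22, 2.22, 2.79, 3.14, 3.14, 3.14].

INTERFACE

Orientations are given as [roll, pitch, yaw] about the fixed x, y, z axes, in that order (R = Rz(yaw) Ry(pitch) Rx(roll)).
In Python, from cell import * gives the robot as it stands.
- The arm moves only by the tool jog_arm, never from a script. Its argument "targets" is a list of rows, each an object with "turn": the turn, a rotation vector about the world's x, y, z in degrees, a list of three; "slide": the shift along the world's x, y, z in mm, a list of three; "claw": the opening in per cent of the stroke, from 0 (shut) to 100 (fully open). In form: [{"turn": [wx, wy, wz], "slide": [x, y, z], "claw": claw}, ...]. A call has 1 to 5 rows; each row shifts and turns the commanded pose from where the row before left it; what a row does not reach is not made up. A row lasts 1/8 s, in which the tool goes at most 62.5 mm and 10.7 degrees, less where a joint would pass 70% of its speed; a pose out of reach is approached as far as the arm can. A call with a gripper value outside its range is refused whole. The fingers move at their own pace and stop on an object; the grip force is fixed at half the most. Time passes only in rows, so rows that do not move let the fingers close. It gives the time, the measured TCP pose, the force, the opening and the grip force at its end, in the units of the state.
- state(): the state, without advancing time (a new reading comes with each control period).
- read_camera(name): name is "scene" or "side" or "wrist"; returns a dict with "frame" (400x640x3 uint8, blue, green, red), "mtx" (3x3 intrinsics, pixels), "R" (3x3) and "t" (3): a world point X has camera coordinates R X + t. Camera axes: x right, y down, z forward; pixel columns grow to the right and rows downward; lengths in mm; the calibration is good to about 2 mm. A picture is of the moment at which its call begins. There is no depth.
- job_done(): hands the job in; it is judged then, once.
Trained networks look in the newest picture that a camera, given by its name, has taken for a name from the list of things; names that differ only in an ending like _2 or _b are one class to them, and where a whole thing is asked for, a point or a joint stands for the part that bears it (a point fixed in the world has none). Each returns a list of dicts, best first, with "conf" (0 to 1); they miss things now and then, are a little off and sometimes report something else, mostly with a low value. They report only what shows in the picture. A call takes as long as a camera call. They do not tell look-alikes from the thing itself.
- look_for(query, camera): "xy" ([column, row] in pixels, amid what is visible of it).
The state is a dict: "t": time; "joints": joint angles; "qvel": joint speeds; "tau": joint torques, N m; "eef_pos": TCP position; "tcp_rot": TCP orientation; "ft_force": force on the tool from outside, world axes, zero at the start; "moment": the same for the moment, N m; "opening": opening from 0.0 (shut) to 1.0 (fully open); "grip_force": force on a finger pad.
Only numpy, scipy, OpenCV 4.12 (cv2) and the standard library are available. Lean on these libraries where they do the work, as an engineer would, in place of code of your own. Each camera call takes 0.05 s, during which the arm holds its last target. There are 200 camera calls.

TASK

Move the counting loupe on to the open petri dish. First turn its focus lock collar clockwise (seen from above) by the lever, right round to the locked mark; then pull up the spring lock plunger, slide the loupe's sleeve along the boom to the next hole, the one that puts the loupe over the open dish, and let the pin go fully home in that hole. Finish still gripping the plunger's knob, holding the pin engaged, and leave the dishes and everything else on the bench where they stand.

Things in the scene. Friction and masses are not known exactly. Their poses are not given: they have to be found in the camera images.
- lever_grip (a point): Middle of the upright steel thumb fin of the focus lock collar, 55 mm from the loupe's axis (point lens_axis), at the same height. The fin is 10 mm thick, 28 mm long (along the radius from lens_axis) and 26 mm tall (13 mm above and below this point); 4 mm of collar arm lies below it. Pinch it across its 10 mm from above. It swings clockwise seen from above, about lens_axis, as the collar is turned.
- lens_axis (a point): Point on the vertical axis of the dark loupe barrel that hangs in front of the boom on the sleeve (barrel 53 mm across, rubber eyepiece 11 mm above this point; knurled collar 61 mm across and an aluminium flange 80 mm across below it). About 157 mm above the bench. It moves with the sleeve, 90 mm in front of the plunger.
- focus_collar (a joint): Turn of the focus lock collar, rad: grows clockwise seen from above; 0 = fully loose, 1.2 = hard against its stop, where the lever lines up with the white locked mark on the flange. Starts between 0 and 0.4. Stays where it is left; needs about 2 N at the lever.
- knob_grip (a point): Centre of the lock plunger's upright black knurled knob on top of the sleeve: a cylinder 25 mm across and 26 mm tall (13 mm above and below this point), about 179 mm above the bench with the pin home. Below it is the steel plunger housing (25 mm across at its foot, 19 mm above), then the sleeve's flat top 28 mm below this point. It moves with the sleeve and rises with the pull.
- plunger (a joint): Lift of the lock plunger, m: 0 = pin fully home in a hole of the boom (also the start), 0.015 = fully pulled. A spring pushes it down with 4.5 N at 0 to 9 N at 0.015. The 8 mm pin reaches 10 mm down, so it is clear of the boom from 0.010; let down between the holes it rides on the tube at 0.010.
- sleeve (a joint): Position of the sleeve along the boom, m: 0 = middle hole (the start), 0.100 = left hole (point hole_left), -0.100 = right hole (point hole_right); end stops at 0.112 either way. Friction about 2 N, inertia of the slide about 2 kg. Locked while the pin is in a hole; the holes give the 8 mm pin about 1.5 mm of play each way.
- hole_left (a point): Centre of the boom's left hole (towards the robot's left), on the top face of the boom: a fixed level 30 mm square aluminium tube, its top 145 mm above the bench, with three holes 100 mm apart. The pin is 34 mm below knob_grip on the same vertical when home.
- hole_right (a point): Centre of the boom's right hole, 200 mm from hole_left. The line from it to hole_left is the sleeve's sliding direction.
- open_dish_centre (a point): Centre, half-way up, of the open petri dish: 87 mm across, 13 mm tall, no lid, a white gridded paper disc inside; it stands on the dark stage under the loupe's path, in front of either the left or the right hole. Loose.
- dish_stack: Stack of three lidded petri dishes, 90 mm across, 45 mm tall, origin under its centre, in front of the other end hole. Loose, to be left alone.
- done_dish: Lidded petri dish, 90 mm across, 15 mm tall, under the loupe's starting place, in front of the middle hole; origin under its centre. Loose, to be left alone.
- amber_bottle: Amber dropper bottle, 58 mm across, 148 mm tall, beside the stand; origin under its centre. To be left alone.
- screw_jar: Small screw jar, 60 mm across, 70 mm tall, beside the stand; origin under its centre. To be left alone.
- beaker: White plastic beaker, 72 mm across, 95 mm tall, beside the stand; origin under its centre. To be left alone.
- tally_counter: Round steel hand tally counter, 44 mm across, 26 mm tall, in front of the stand; origin under its centre. To be left alone.
- forceps: Thin steel membrane forceps, 130 mm long, lying in front of the stand; origin under the middle. To be left alone.
- spare_dishes: Stack of five empty lidded petri dishes, 90 mm across, 75 mm tall, behind the stand; origin under its centre. To be left alone.
Not all that is in view belongs to the job. What is shaped like the part that bears open_dish_centre but green or pink is not meant.

How it is judged (in metres and radians):
On the way, in this order (a step that is already met when the one before it is completed fails the run):
1. the focus collar is turned to its locked mark while the pin is still home in the middle hole (value of joint focus_collar above 1.08 rad and value of joint plunger below 0.003 m and value of joint sleeve between -0.004 and 0.004 m), for 0.2 s.
2. the plunger is pulled clear of the middle hole before the sleeve slides off (value of joint plunger above 0.009 m and value of joint sleeve between -0.008 and 0.008 m and value of joint focus_collar above 1.08 rad), for 0.05 s.
3. the loupe stands over the open dish with the pin fully home in that hole ((value of joint sleeve between 0.097 and 0.103 m or value of joint sleeve between -0.103 and -0.097 m) and horizontal distance between lens_axis and open_dish_centre below 0.02 m and value of joint plunger below 0.002 m and value of joint focus_collar above 1.08 rad), for 0.2 s.
At the end, for the whole second after the job is handed in: Collar at its locked mark (1.08 to 1.2 rad); sleeve still and within 3 mm of the end hole beside the open dish, loupe axis within 20 mm of the dish's centre; pin home (lift under 2 mm); fingers still holding the knob (over 3 N) (all of step 3 and contact force between the fingers and plunger above 3 N and velocity of joint sleeve between -0.01 and 0.01 m/s); the arm keeps its last pose, push and grip.
It fails at once if the open dish is shifted by more than 8 mm (distance of open_dish_centre from where it was at the start of the episode above 0.008 m).
It fails at once if another dish or thing on the bench is shifted by more than 15 mm (distance of any of done_dish, dish_stack, amber_bottle, screw_jar, beaker, tally_counter, forceps, spare_dishes from where it was at the start of the episode above 0.015 m).
It also fails if it takes over 45 s, if anything falls off the work surface, if the arm or the gripper's body presses on something with over 40 N, if the wrist force passes 120 N, or if a joint passes its speed limit or range.

## Working session

There is one attempt and no reset: what is moved stays moved. The work goes in short steps, Python scripts to look and compute and a tool call to move; the robot and the scene stay as the last step left them, time stands still between calls to the robot, and variables do not carry over. Pictures are saved under pics/ and viewed, at most 10 in all, crops included, and the job is handed in when it is done.

Besides the shell and the picture viewer there is one more tool, called as name([rows], argument=value, ...), one row to a line, values as JSON. jog_arm: Moves the arm, as the interface text tells. Its arguments: {"type":"object","properties":{"targets":{"type":"array","items":{"type":"object","properties":{"turn":{"type":"array","items":{"type":"number"}},"slide":{"type":"array","items":{"type":"number"}},"claw":{"type":"number"}}}}},"required":["targets"]}

```bash
mkdir -p pics; cat > h.py <<'E'
from cell import *
import numpy as np, cv2
def tri(obs):
    A=[];b=[]
    for c,(u,v) in obs:
        P=c["mtx"]@np.c_[c["R"],c["t"]]
        for k,x in((0,u),(1,v)):
            r=P[k]-x*P[2]; n=np.linalg.norm(r[:3]); A.append(r[:3]/n); b.append(-r[3]/n)
    X,res,_,_=np.linalg.lstsq(np.array(A),np.array(b),rcond=None); return X,res
def onz(c,uv,z):
    d=c["R"].T@np.linalg.solve(c["mtx"],[*uv,1]); o=-c["R"].T@np.ravel(c["t"]); return o+d*(z-o[2])/d[2]
def proj(c,X):
    p=c["mtx"]@(c["R"]@X+np.ravel(c["t"])); return p[:2]/p[2]
E
python3 - <<'E'
from h import *
c={}
for n in("scene","side"):
    c[n]=read_camera(n); c[n]["t"]=np.ravel(c[n]["t"]); cv2.imwrite(f"pics/{n}0.png",c[n]["frame"])
for q in "lever_grip lens_axis knob_grip hole_left hole_right open_dish_centre dish_stack amber_bottle".split():
    r={n:look_for(q,n)[:3] for n in c}
    print(q,{n:[(np.round(d["xy"]).tolist(),round(d["conf"],2)) for d in r[n]] for n in r})
    if r["scene"] and r["side"]: print("  ",[np.round(x,1) for x in tri([(c[n],r[n][0]["xy"]) for n in r])])
E
```

```text
lever_grip {'scene': [([308.0, 177.0], 0.6), ([250.0, 318.0], 0.57)], 'side': [([299.0, 196.0], 0.85)]}
   [array([530.3,  31.4, 141.8]), array([44.8])]
lens_axis {'scene': [([329.0, 190.0], 0.94)], 'side': [([322.0, 196.0], 0.56)]}
   [array([580.9,  50.7, 130.3]), array([1.])]
knob_grip {'scene': [([353.0, 196.0], 0.49)], 'side': [([353.0, 173.0], 0.43)]}
   [array([653.3,  56. , 178.8]), array([0.2])]
hole_left {'scene': [([331.0, 202.0], 0.97), ([252.0, 318.0], 0.72), ([351.0, 193.0], 0.52)], 'side': [([332.0, 195.0], 0.66), ([299.0, 172.0], 0.25)]}
   [array([607.1,  39.5, 133.1]), array([50.])]
hole_right {'scene': [([327.0, 201.0], 0.62)], 'side': [([342.0, 306.0], 0.68)]}
   [array([565.9,  13.4, -42.1]), array([22241.7])]
open_dish_centre {'scene': [([334.0, 335.0], 0.91), ([248.0, 180.0], 0.78), ([183.0, 237.0], 0.76)], 'side': [([329.0, 263.0], 0.9), ([436.0, 256.0], 0.75), ([270.0, 330.0], 0.71)]}
   [array([ 665.9,   18.2, -112.1]), array([16946.2])]
dish_stack {'scene': [([349.0, 182.0], 0.58)], 'side': []}
amber_bottle {'scene': [([414.0, 158.0], 0.75)], 'side': [([298.0, 174.0], 0.55), ([320.0, 196.0], 0.18)]}
   [array([550.1, 302.4,  70.5]), array([28.3])]
```

View pics/scene0.png

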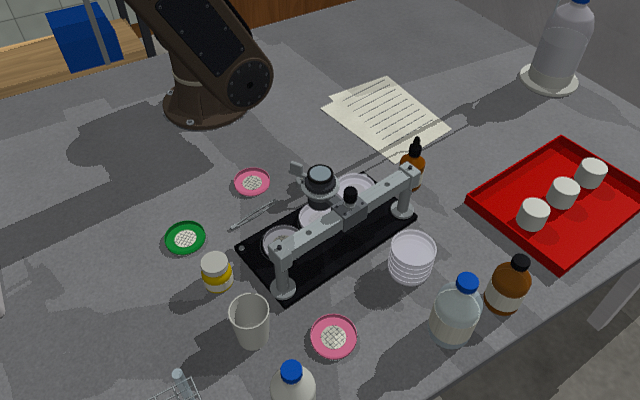

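View pics/side0.png

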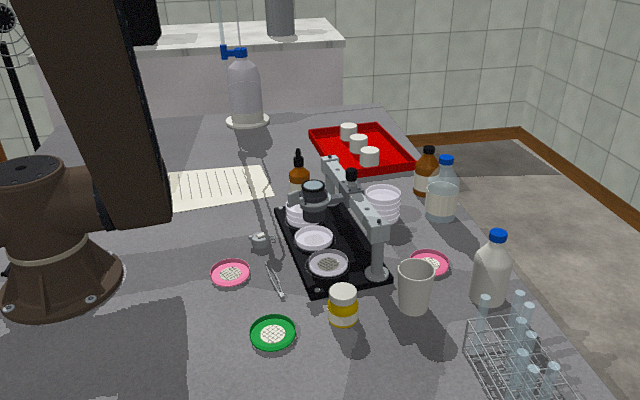

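The scene view shows the loupe at (320,175), the knob at (351,195) and the open gridded dish on the stage at scene (282,240) and side (328,264). That dish is at the right-hand end (−y). Zooming in for detail.

```bash
python3 - <<'E'
from h import *
a=cv2.imread("pics/scene0.png")[140:260,230:430]; b=cv2.imread("pics/side0.png")[140:290,260:400]
a=cv2.resize(a,None,fx=4,fy=4,interpolation=cv2.INTER_CUBIC); b=cv2.resize(b,None,fx=4,fy=4,interpolation=cv2.INTER_CUBIC)
cv2.imwrite("pics/sc.png",a);cv2.imwrite("pics/si.png",b)
E
```

```text
(no output)
```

View pics/sc.png

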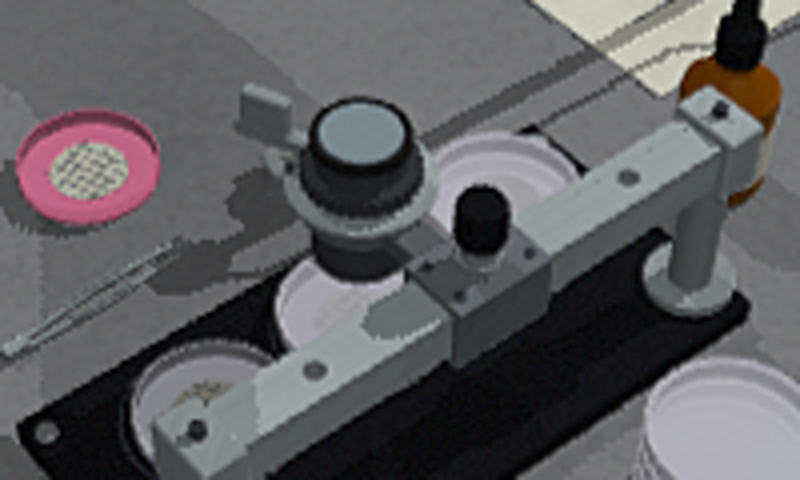

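View pics/si.png

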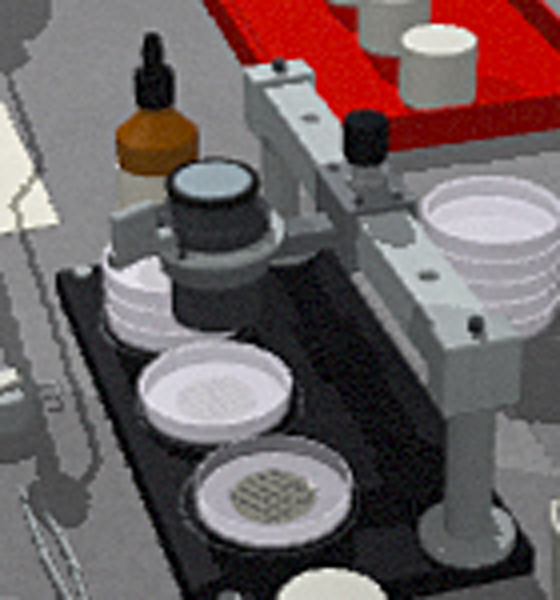

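The crops show holes at scene (387,184) and (309,232.5), and side (338,170) and (367.5,209). The knob is at (350.5,195) and (351.5,174). The fin is at scene (297,169.5) and side (294,198).

```bash
python3 - <<'E'
from h import *
A=read_camera("scene");B=read_camera("side")
for n,p,q,z in [("HL",(387,184.25),(337.75,169.75),145),("HR",(308.75,232.5),(367.5,209),145),("knob",(350.5,195.25),(351.5,174.25),179),("eye",(321.25,173.25),(313.25,185.5),168),("fin",(296.75,169.5),(294.25,198),157)]:
    X,r=tri([(A,p),(B,q)]); print(n,X.round(1),r.round(1),onz(A,p,z)[:2].round(1),onz(B,q,z)[:2].round(1))
print("dish",onz(B,(328.25,263.25),12).round(1))
s=state(); print(s["eef_pos"],s["tcp_rot"],s["joints"],s["t"])
for q in("scene","side"): print([np.round(c_,1) for c_ in (-(A if q=="scene" else B)["R"].T@np.ravel((A if q=="scene" else B)["t"]),)])
E
```

```text
HL [636.6 152.  143.7] [0.] [637.7 151.1] [636.1 149.4]
HR [664.1 -45.8 144. ] [0.1] [664.6 -46. ] [663.8 -47.7]
knob [650.2  53.2 178.3] [0.3] [651.1  52.5] [649.9  52.6]
eye [560.9  43.  164.6] [0.3] [563.4  41.5] [560.3  36. ]
fin [515.2  12.4 153.5] [0.8] [519.2  10.2] [514.5   7.2]
dish [578.3 -45.4  12. ]
[ 150.30740315 -606.6796736   214.65690507] [ 3.14149816e+00 -1.40657098e-05  2.42834870e-01] [-1.43357562e+00  4.90909498e-01  1.55889459e+00  2.69876040e-05
  1.09169607e+00 -1.05626602e-01] 1.0
[array([1160.7, -324.6,  855.5])]
[array([ 442.7, -910.3,  672.5])]
```

jog_arm([
  {"turn": [0, 0, 1.5], "slide": [28, 47.5, 7], "claw": 50},
  {"turn": [0, 0, 1.5], "slide": [28, 47.5, 7], "claw": 50},
  {"turn": [0, 0, 1.5], "slide": [28, 47.5, 7], "claw": 50},
  {"turn": [0, 0, 1.5], "slide": [28, 47.5, 7], "claw": 50},
  {"turn": [0, 0, 1.5], "slide": [28, 47.5, 7], "claw": 50},
])

```text
t: 1.62
eef_pos: [290.9, -367.6, 250.0]
tcp_rot: [3.141, -0.0, 0.374]
ft_force: [0.7, -0.3, 0.4]
opening: 0.537
grip_force: 0.0
```

jog_arm([
  {"turn": [0, 0, 1.5], "slide": [28, 47.5, 0], "claw": 50},
  {"turn": [0, 0, 1.5], "slide": [28, 47.5, 0], "claw": 50},
  {"turn": [0, 0, 1.5], "slide": [28, 47.5, 0], "claw": 50},
  {"turn": [0, 0, 1.5], "slide": [28, 47.5, 0], "claw": 50},
  {"turn": [0, 0, 1.5], "slide": [28, 47.5, 0], "claw": 50},
])

```text
t: 2.25
eef_pos: [431.0, -130.0, 250.0]
tcp_rot: [3.141, -0.0, 0.505]
ft_force: [0.9, -0.5, -0.3]
opening: 0.499
grip_force: 0.0
```

jog_arm([
  {"turn": [0, 0, 1.5], "slide": [28, 47.5, 0], "claw": 50},
  {"turn": [0, 0, 1.5], "slide": [28, 47.5, 0], "claw": 50},
  {"turn": [0, 0, 1.5], "slide": [28, 47.5, 0], "claw": 50},
  {"turn": [0, 0, 0], "slide": [0, 0, 0], "claw": 50},
  {"turn": [0, 0, 0], "slide": [0, 0, 0], "claw": 50},
])

```text
t: 2.88
eef_pos: [514.0, 10.8, 249.5]
tcp_rot: [-3.142, 0.0, 0.584]
ft_force: [-0.4, 0.0, -1.1]
opening: 0.501
grip_force: 0.0
```

```bash
python3 - <<'E'
from h import *
s=state(); print(s["eef_pos"],s["tcp_rot"],s["joints"],s["t"])
W=read_camera("wrist"); cv2.imwrite("pics/w1.png",W["frame"])
print(W["mtx"].tolist(),(-W["R"].T@np.ravel(W["t"])).tolist())
for n,X in dict(fin=(516,10.5,170),lens=(561.4,40.4,168),knob=(650.5,52.8,192)).items(): print(n,proj(W,np.array(X)).round(1))
for q in("lever_grip","lens_axis","knob_grip"): print(q,look_for(q,"wrist"))
E
```

```text
[513.97626187  10.75233481 249.52387037] [-3.14153066e+00  4.74476329e-04  5.83702860e-01] [-1.07489015e-01  2.95959555e-01  1.77993362e+00 -2.90973593e-04
  1.06610459e+00  8.79745215e-01] 2.875
[[307.9875546281267, 0.0, 319.9564034236208], [0.0, 307.9875546281267, 195.86608505762928], [0.0, 0.0, 1.0]] [575.1736169117994, 51.19766060456588, 418.828022843876]
fin [321.6 201.4]
lens [321.8 135.5]
knob [381.1  12.5]
lever_grip [{'xy': [315.4, 168.4], 'conf': 0.68}]
lens_axis [{'xy': [342.2, 98.7], 'conf': 0.69}]
knob_grip [{'xy': [376.1, 17.0], 'conf': 0.83}]
```

View pics/w1.png

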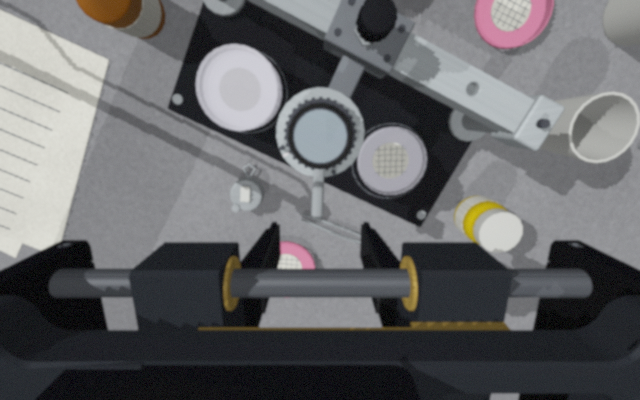

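The wrist view shows the fin top at about (317,200), the eyepiece centre at (320,137) and the knob at (377,18). These agree with my estimates to within a few mm.

```bash
python3 - <<'E'
from h import *
W=read_camera("wrist"); g=W["frame"]
f=onz(W,(317,200),170); l=onz(W,(320,137),168); k=onz(W,(377,18),192)
print(f,l,k,np.degrees(np.arctan2(*(f-l)[1::-1])),np.linalg.norm((f-l)[:2]))
l=np.array([561.6,40.5]); 
for a in (214,): 
  F=l+55*np.array([np.cos(np.radians(a)),np.sin(np.radians(a))]);print(F)
cv2.imwrite("pics/w1c.png",cv2.resize(g[70:240,240:440],None,fx=3.5,fy=3.5,interpolation=cv2.INTER_CUBIC))
E
```

```text
[514.85893183  13.47444489 170.        ] [559.72738883  39.92474552 168.        ] [646.67132113  51.94160539 192.        ] -149.48032322218882 52.084516292898115
[516.00293351   9.74439031]
```

View pics/w1c.png

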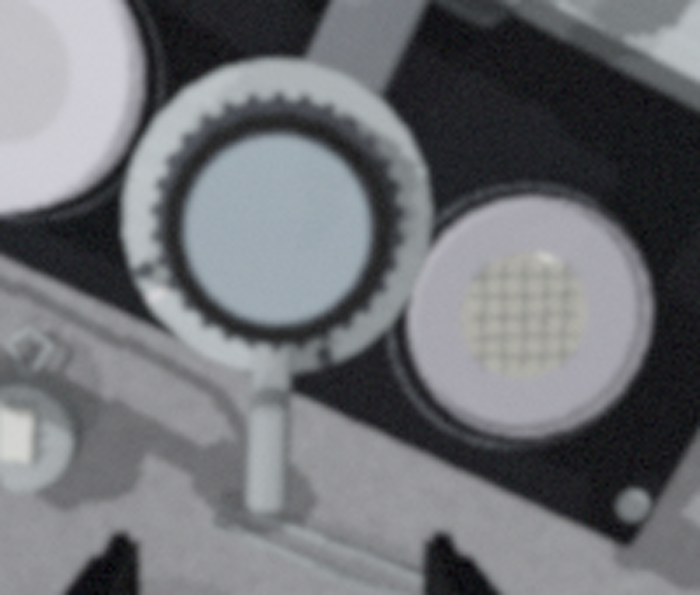

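jog_arm([
  {"turn": [0, 0, -2.5], "slide": [0.7, 1.2, -35], "claw": 40},
  {"turn": [0, 0, 0], "slide": [0, 0, -35], "claw": 40},
  {"turn": [0, 0, 0], "slide": [0, 0, -30], "claw": 40},
  {"turn": [0, 0, 0], "slide": [0, 0, 0], "claw": 20},
  {"turn": [0, 0, 0], "slide": [0, 0, 0], "claw": 5},
])

```text
t: 3.75
eef_pos: [515.5, 11.6, 150.8]
tcp_rot: [3.141, -0.001, 0.539]
ft_force: [-0.4, 0.6, 0.9]
opening: 0.246
grip_force: 0.0
```

jog_arm([
  {"turn": [0, 0, 0], "slide": [0, 0, 0], "claw": 5},
  {"turn": [0, 0, 0], "slide": [0, 0, 0], "claw": 5},
  {"turn": [0, 0, 0], "slide": [0, 0, 0], "claw": 5},
])

```text
t: 4.12
eef_pos: [514.7, 12.1, 150.7]
tcp_rot: [3.141, -0.0, 0.54]
ft_force: [-4.5, 0.3, 7.4]
opening: 0.102
grip_force: 29.8
```

```bash
python3 - <<'E'
from h import *
l=np.array([561.2,40.3]); s=state(); p=s["eef_pos"][:2]; print(p,s["joints"][5]); d=p-l
def rot(v,a): c,s_=np.cos(np.radians(a)),np.sin(np.radians(a)); return np.array([c*v[0]-s_*v[1],s_*v[0]+c*v[1]])
print(np.linalg.norm(d))
for i in range(12): print(np.round(rot(d,-6*(i+1))-rot(d,-6*i),1))
E
```

```text
[514.68081988  12.1116584 ] 0.9262545379494836
54.39316796437679
[-2.7  5. ]
[-2.2  5.3]
[-1.6  5.5]
[-1.   5.6]
[-0.4  5.7]
[0.2 5.7]
[0.8 5.6]
[1.4 5.5]
[1.9 5.4]
[2.5 5.1]
[3.  4.8]
[3.5 4.5]
```

jog_arm([
  {"turn": [0, 0, -6], "slide": [-2.7, 5.0, 0], "claw": 5},
  {"turn": [0, 0, -6], "slide": [-2.2, 5.3, 0], "claw": 5},
  {"turn": [0, 0, -6], "slide": [-1.6, 5.5, 0], "claw": 5},
  {"turn": [0, 0, -6], "slide": [-1.0, 5.6, 0], "claw": 5},
])

```text
t: 4.62
eef_pos: [507.2, 33.5, 150.8]
tcp_rot: [3.141, -0.001, 0.117]
ft_force: [-4.1, -1.5, 7.2]
opening: 0.104
grip_force: 29.9
```

jog_arm([
  {"turn": [0, 0, -6], "slide": [-0.4, 5.7, 0], "claw": 5},
  {"turn": [0, 0, -6], "slide": [0.2, 5.7, 0], "claw": 5},
  {"turn": [0, 0, -6], "slide": [0.8, 5.6, 0], "claw": 5},
  {"turn": [0, 0, -6], "slide": [1.4, 5.5, 0], "claw": 5},
])

```text
t: 5.12
eef_pos: [509.2, 55.8, 150.7]
tcp_rot: [3.141, -0.0, -0.302]
ft_force: [-4.7, -1.9, 7.3]
opening: 0.105
grip_force: 30.0
```

jog_arm([
  {"turn": [0, 0, -6], "slide": [1.9, 5.4, 0], "claw": 5},
  {"turn": [0, 0, 0], "slide": [0, 0, 0], "claw": 5},
])

```text
t: 5.38
eef_pos: [511.1, 61.4, 150.7]
tcp_rot: [3.141, -0.0, -0.404]
ft_force: [-4.1, -1.6, 8.2]
opening: 0.099
grip_force: 30.1
```

jog_arm([
  {"turn": [0, 0, -3], "slide": [1.2, 2.6, 0], "claw": 5},
  {"turn": [0, 0, 0], "slide": [0, 0, 0], "claw": 5},
])

```text
t: 5.62
eef_pos: [512.2, 63.9, 150.7]
tcp_rot: [3.141, -0.0, -0.456]
ft_force: [-4.4, -1.7, 7.5]
opening: 0.103
grip_force: 30.0
```

jog_arm([
  {"turn": [0, 0, -3], "slide": [1.4, 2.5, 0], "claw": 5},
  {"turn": [0, 0, 0], "slide": [0, 0, 0], "claw": 5},
])

```text
t: 5.88
eef_pos: [512.3, 66.3, 150.6]
tcp_rot: [3.139, 0.002, -0.507]
ft_force: [-11.5, -2.0, 12.0]
opening: 0.108
grip_force: 30.1
```

jog_arm([
  {"turn": [0, 0, -3], "slide": [1.5, 2.4, 0], "claw": 5},
  {"turn": [0, 0, 0], "slide": [0, 0, 0], "claw": 5},
])

```text
t: 6.12
eef_pos: [512.6, 67.2, 150.4]
tcp_rot: [3.136, 0.003, -0.558]
ft_force: [-17.8, -15.2, 14.7]
opening: 0.118
grip_force: 30.2
```

jog_arm([
  {"turn": [0, 0, 0], "slide": [0, 0, 0], "claw": 5},
  {"turn": [0, 0, 0], "slide": [0, 0, 0], "claw": 50},
  {"turn": [0, 0, 0], "slide": [0, 0, 0], "claw": 50},
  {"turn": [0, 0, 0], "slide": [0, 0, 30], "claw": 50},
  {"turn": [0, 0, 0], "slide": [0, 0, 40], "claw": 60},
])

```text
t: 6.75
eef_pos: [515.4, 69.0, 220.3]
tcp_rot: [3.141, 0.001, -0.56]
ft_force: [-0.2, -0.5, -0.2]
opening: 0.475
grip_force: 0.0
```

jog_arm([
  {"turn": [0, 0, 10], "slide": [33, -4, 20], "claw": 70},
  {"turn": [0, 0, 10], "slide": [33, -4, 0], "claw": 70},
  {"turn": [0, 0, 10], "slide": [33, -4, 0], "claw": 70},
  {"turn": [0, 0, 10], "slide": [33, -4, 0], "claw": 70},
  {"turn": [0, 0, 0], "slide": [0, 0, 0], "claw": 70},
])

```text
t: 7.38
eef_pos: [648.8, 52.7, 239.1]
tcp_rot: [-3.142, -0.0, 0.139]
ft_force: [-0.1, -0.6, -0.8]
opening: 0.699
grip_force: 0.0
```

```bash
python3 - <<'E'
from h import *
s=state(); print(s["eef_pos"],s["tcp_rot"],s["joints"],s["t"])
W=read_camera("wrist"); A=read_camera("scene"); B=read_camera("side")
print(look_for("knob_grip","scene")[:1],look_for("knob_grip","side")[:1])
def c(im,r0,r1,a,b): return cv2.resize(im[r0:r1,a:b],(400,300),interpolation=cv2.INTER_CUBIC)
cv2.imwrite("pics/m.png",np.vstack([np.hstack([c(A["frame"],140,230,270,390),c(B["frame"],140,230,270,390)]),np.hstack([c(W["frame"],0,400,0,640),c(W["frame"],100,250,220,420)])]))
print(proj(W,np.array((649.5,53,192))))
E
```

```text
[648.83005328  52.68029341 239.07147723] [-3.14158210e+00 -2.93559683e-04  1.38530656e-01] [-2.04168579e-02  5.07436866e-01  1.46024664e+00  6.16851338e-05
  1.17362096e+00  1.41182496e+00] 7.375
[{'xy': [413.8, 158.6], 'conf': 0.7}] []
[319.9240217  214.60180667]
```

View pics/m.png

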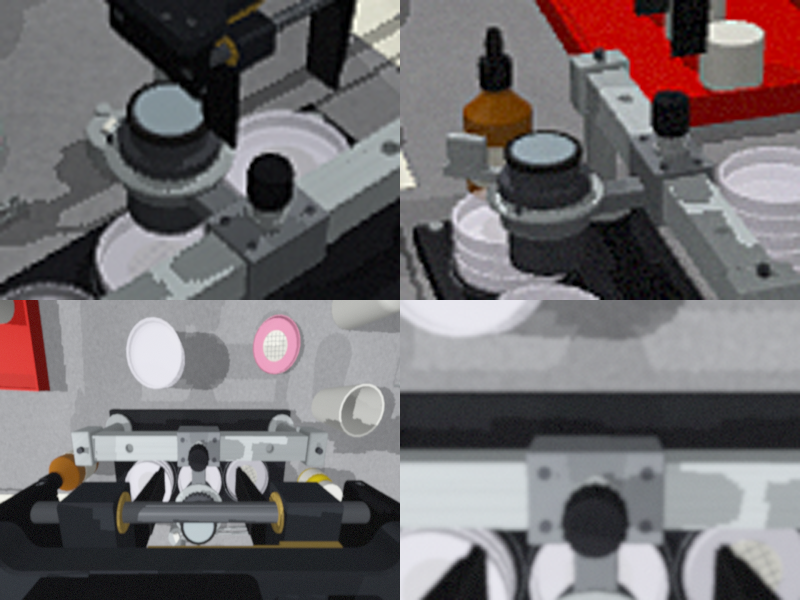

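The collar is now turned to the front-left, and the wrist view puts the knob at (317,210), within 2 mm of the prediction. Going down to grip it.

jog_arm([
  {"turn": [0, 0, 0], "slide": [0, 1, -40], "claw": 65},
  {"turn": [0, 0, 0], "slide": [0, 0, -38], "claw": 60},
  {"turn": [0, 0, 0], "slide": [0, 0, 0], "claw": 30},
  {"turn": [0, 0, 0], "slide": [0, 0, 0], "claw": 10},
  {"turn": [0, 0, 0], "slide": [0, 0, 0], "claw": 10},
])

```text
t: 8.25
eef_pos: [648.1, 53.8, 163.6]
tcp_rot: [3.141, -0.003, 0.138]
ft_force: [-0.7, -0.1, 0.5]
opening: 0.34
grip_force: 0.0
```

jog_arm([
  {"turn": [0, 0, 0], "slide": [0, 0, 0], "claw": 10},
  {"turn": [0, 0, 0], "slide": [0, 0, 0], "claw": 10},
])

```text
t: 8.5
eef_pos: [647.9, 53.9, 163.1]
tcp_rot: [3.141, -0.002, 0.138]
ft_force: [-0.7, 0.8, 7.1]
opening: 0.259
grip_force: 30.0
```

jog_arm([
  {"turn": [0, 0, 0], "slide": [0, 0, 5], "claw": 10},
  {"turn": [0, 0, 0], "slide": [0, 0, 5], "claw": 10},
  {"turn": [0, 0, 0], "slide": [0, 0, 4], "claw": 10},
  {"turn": [0, 0, 0], "slide": [0, 0, 0], "claw": 10},
  {"turn": [0, 0, 0], "slide": [0, 0, 0], "claw": 10},
])

```text
t: 9.12
eef_pos: [647.8, 53.9, 175.4]
tcp_rot: [3.142, -0.0, 0.138]
ft_force: [6.0, 1.6, -8.1]
opening: 0.259
grip_force: 30.0
```

```bash
python3 - <<'E'
from h import *
s=state(); print(s["eef_pos"],s["ft_force"],s["opening"])
A=read_camera("scene"); B=read_camera("side")
def c(im,r0,r1,a,b): return cv2.resize(im[r0:r1,a:b],(400,300),interpolation=cv2.INTER_CUBIC)
cv2.imwrite("pics/m2.png",np.hstack([c(A["frame"],140,230,280,400),c(B["frame"],120,210,290,410)]))
E
```

```text
[647.75037046  53.86108432 175.44810035] [ 5.97435823  1.58770641 -8.12642203] 0.25922799586113043
```

View pics/m2.png

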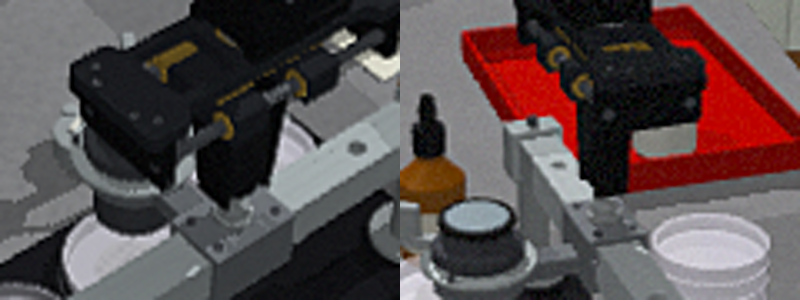

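The spring reads 8.1 N, which matches about 12 mm of lift, so the pin is clear. Sliding right.

jog_arm([
  {"turn": [0, 0, 0], "slide": [1, -7, 0], "claw": 10},
  {"turn": [0, 0, 0], "slide": [1.7, -12, 0], "claw": 10},
  {"turn": [0, 0, 0], "slide": [1.7, -12, 0], "claw": 10},
  {"turn": [0, 0, 0], "slide": [1.7, -12, 0], "claw": 10},
  {"turn": [0, 0, 0], "slide": [1.7, -12, 0], "claw": 10},
])

```text
t: 9.85
eef_pos: [655.3, -1.0, 175.2]
tcp_rot: [-3.141, 0.0, 0.138]
ft_force: [4.7, 3.5, -9.0]
opening: 0.256
grip_force: 30.0
```

jog_arm([
  {"turn": [0, 0, 0], "slide": [1.7, -12, 0], "claw": 10},
  {"turn": [0, 0, 0], "slide": [1.7, -12, 0], "claw": 10},
  {"turn": [0, 0, 0], "slide": [1.4, -10, 0], "claw": 10},
  {"turn": [0, 0, 0], "slide": [0.7, -6, 0], "claw": 10},
  {"turn": [0, 0, 0], "slide": [0, 0, 0], "claw": 10},
])

```text
t: 10.48
eef_pos: [660.9, -41.9, 175.3]
tcp_rot: [3.141, 0.0, 0.138]
ft_force: [4.6, -2.3, -8.2]
opening: 0.259
grip_force: 30.0
```

jog_arm([
  {"turn": [0, 0, 0], "slide": [0.4, -3.2, 0], "claw": 10},
  {"turn": [0, 0, 0], "slide": [0, 0, 0], "claw": 10},
  {"turn": [0, 0, 0], "slide": [0, 0, -3], "claw": 10},
  {"turn": [0, 0, 0], "slide": [0, 0, -2], "claw": 10},
  {"turn": [0, 0, 0], "slide": [0, 0, 0], "claw": 10},
])

```text
t: 11.1
eef_pos: [661.3, -44.6, 170.5]
tcp_rot: [3.141, -0.0, 0.138]
ft_force: [5.4, 0.1, -7.7]
opening: 0.26
grip_force: 30.0
```

jog_arm([
  {"turn": [0, 0, 0], "slide": [0, 0, -3], "claw": 10},
  {"turn": [0, 0, 0], "slide": [0, 0, -3], "claw": 10},
  {"turn": [0, 0, 0], "slide": [0, 0, -2], "claw": 10},
  {"turn": [0, 0, 0], "slide": [0, 0, 0], "claw": 10},
  {"turn": [0, 0, 0], "slide": [0, 0, 0], "claw": 10},
])

```text
t: 11.72
eef_pos: [661.3, -44.5, 163.1]
tcp_rot: [3.141, -0.001, 0.138]
ft_force: [2.4, -1.3, 1.2]
opening: 0.258
grip_force: 30.0
```

jog_arm([
  {"turn": [0, 0, 0], "slide": [0, 0, -1], "claw": 10},
  {"turn": [0, 0, 0], "slide": [0, 0, 0], "claw": 10},
  {"turn": [0, 0, 0], "slide": [0, 0, 0], "claw": 10},
  {"turn": [0, 0, 0], "slide": [0, 0, 0], "claw": 10},
])

```text
t: 12.22
eef_pos: [661.4, -44.5, 163.1]
tcp_rot: [3.141, -0.001, 0.138]
ft_force: [-0.1, -1.7, 7.9]
opening: 0.259
grip_force: 30.0
```

```bash
python3 - <<'E'
from h import *
B=read_camera("side"); A=read_camera("scene")
def c(im,r0,r1,a,b): return cv2.resize(im[r0:r1,a:b],(400,400),interpolation=cv2.INTER_CUBIC)
cv2.imwrite("pics/m3.png",np.hstack([c(A["frame"],150,270,220,340),c(B["frame"],170,290,280,400)]))
E
```

```text
(no output)
```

View pics/m3.png

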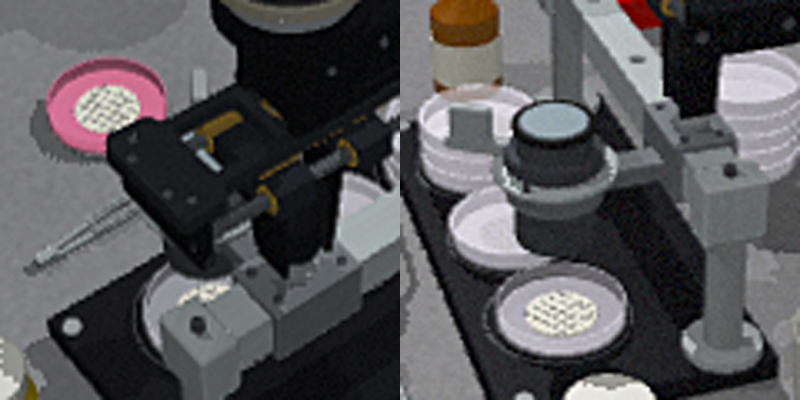

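The plunger stops hard at the same height as it started, so the pin is home. The loupe now stands at the right hole over the gridded dish (side crop (560,150) above (562,312)).

```bash
python3 -c "
from cell import *
print(job_done())"
```

```text
the job is handed in; nothing more can be done
None
```

I handed the job in at about 12 s of the 45 s limit; the hand-in call gave no verdict. From force and position readings: the collar was turned clockwise onto its stop, the loupe moved to the right-hand hole by the open dish with the pin home, and the knob was still gripped at 30 N. I saw no dish or bench item move in the pictures I took, but I did not measure that, and I did not re-measure the loupe-to-dish distance, which my rough estimates put at about 13 mm (limit 20 mm).

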